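# Flip a slide carrier over against the bench stop

## Robot

A 6-joint arm with a two-finger parallel gripper is mounted at the origin on the work surface. World frame = base frame: x ahead of the robot, y to its left, z up, the work surface at z = 0. Lengths are in m, angles in rad, forces in N, time in s.
With the tool pointing down it reaches from about 0.25 to 0.775 m from the base axis. Payload 4 kg.
Tool frame: the origin (TCP) lies between the finger pads; the fingertips stand 25 mm ahead of it and the grasp point (between the pads) lies 6 mm ahead of it (robot.tip_reach is the z of the fingertips in the tool frame, in m); z points along the fingers, y is the line along which they close (so a half turn about z gives the same grasp; the last joint's range is limited). The gripper opens to 94 mm and grips with 3 to 60 N. Pads are 16 mm wide; open, the fingers measure 119 mm over their backs; the gripper's body (75 mm by 177 mm) begins 78 mm behind the grasp point.
Start: joints at [1.07, 0.087, 1.371, -0, 1.684, -0.103], TCP at [0.213, 0.507, 0.231] pointing down, gripper open.
Joint ranges: [-3.1, 3.1], [-0.76, 2.03], [0.27, 2.55], [-1.08, 4.22], [0.17, 2.65], [-2.57, 2.57]. Speed limits (rad/s): [2.79, 2.79, 3.14, 3.14, 3.14, 3.14].

## Interface

Orientations are given as [roll, pitch, yaw] about the fixed x, y, z axes, in that order (R = Rz(yaw) Ry(pitch) Rx(roll)).
In Python, from bench import robot gives the robot as it stands. The module is installed in compiled form; this text tells all that it offers.
- The arm moves only by the shell command python3 -m handwheel 'ROWS'. ROWS is JSON, a list of rows, each a list of 3 entries, a list of its own where there are three numbers: the turn, a rotation vector about the world's x, y, z in units of 90 degrees (1.0 is 90 degrees), then the shift along the world's x, y, z in units of 0.05 m (1.0 is 0.05 m), then the closure, from 0 (fully open) to 1 (shut). A call has 1 to 5 rows; each row shifts and turns the commanded pose from where the row before left it; what a row does not reach is not made up. A row lasts 1/10 s, in which the tool goes at most 50 mm and 8.59 degrees, less where a joint would pass 70% of its speed; a pose out of reach is approached as far as the arm can. A call with a number of a shift or a turn outside -1 to 1 is refused whole. A call with a gripper value outside its range is refused whole. The fingers move at their own pace and stop on an object; the grip force is fixed at half the most. Time passes only in rows, so rows that do not move let the fingers close. It gives the time, the measured TCP pose, the force, the opening and the grip force at its end, in the units of the state.
- robot.get_obs(): the state, without advancing time (a new reading comes with each control period).
- robot.snapshot(name): name is "scene" or "top" or "wrist"; returns (picture, depth): 400x640x3 uint8, red, green, blue; 400x640 float32, m along the optical axis (not along the pixel's ray), 0 where there is no reading.
- robot.calibration(name): a dict with "mtx" (3x3 intrinsics, pixels), "extrinsics" (4x4, takes a point from camera to world coordinates); the wrist camera has in their place "hand_eye" (4x4, takes a point from camera to tool coordinates, whose origin is the TCP and whose axes are the flange's). Camera axes: x right, y down, z forward; pixel columns grow to the right and rows downward; lengths in m; the calibration is good to about 2 mm. A picture is of the moment at which its call begins: read the wrist's pose just before it. calibration takes no time and is no camera call.
- robot.close_job(): hands the job in; it is judged then, once.
Trained networks look in the newest picture that a camera, given by its name, has taken for a name from the list of things; names that differ only in an ending like _2 or _b are one class to them, and where a whole thing is asked for, a point or a joint stands for the part that bears it (a point fixed in the world has none). Each returns a list of dicts, best first, with "p" (0 to 1); they miss things now and then, are a little off and sometimes report something else, mostly with a low value. They report only what shows in the picture. A call takes as long as a camera call.
- robot.boxes_of(query, camera): "bbox" ([left, top, right, bottom] in pixels, round what is visible of it).
The state is a dict: "time": time; "joint_positions": joint angles; "qvel": joint speeds; "joint_torque": joint torques, N m; "tool_pos": TCP position; "ee_rot": TCP orientation; "wrist_force": force on the tool from outside, world axes, zero at the start; "wrist_torque": the same for the moment, N m; "width": finger opening in m; "finger_force": force on a finger pad.
Only numpy, scipy, OpenCV 4.12 (cv2) and the standard library are available. Lean on these libraries where they do the work, as an engineer would, in place of code of your own. Each camera call takes 0.05 s, during which the arm holds its last target. There are 200 camera calls.

## Task

The slide carrier in front of the bench stop lies with its glass face down: turn it over without gripping or lifting it. With the fingertips gently push it along the bench against the stop until it tips up and leans on the wall, then reach over the wall and push its top edge back so that it falls over and lies flat on the bench in front of the stop, glass up. Leave the other carrier and everything else on the bench where they are.

Things in the scene. Friction and masses are not known exactly. Their poses are not given: they have to be found in the camera images.
- stop: bench stop of slippery polished aluminium, fixed, 180 mm wide: a wall 46 mm high with a flat front face sloping at 57 degrees and an upright back. Origin on the bench straight below the front of its top edge (8 mm thick there); x points from the sloping front through the wall (the way to push), y along the wall, z up. The carrier lies on its -x side; 100 mm beyond the origin is free
- stop_toe (a point): middle of the line where the stop's sloping front face meets the bench, 30 mm in front of (-x) the stop's origin; the slope rises from here to the top edge
- stop_top (a point): middle of the top edge of the stop's wall, 46 mm above the bench
- carrier: the slide carrier to turn over: a loose matt grey plate 80 (x) by 84 (y) by 10 mm, 55 to 110 g, two microscope slides let into one face. At the start the glass is down and the plain back with four small screws shows; its z points up then, and down once turned over. Its x points towards the stop at the start, within 0.3 rad. Origin at the middle of the glass face
- carrier_center (a point): middle of that carrier, half-way through its thickness
- edge_near (a point): middle of the carrier's 84 mm long end face away from the stop at the start (40 mm from the centre, mid thickness): push here. It slides on the bench while the other end climbs the slope; when it is within 10 mm of the toe, the carrier leans at 50 to 57 degrees (57 at most, then it jams) and stays so when let go
- edge_far (a point): middle of the opposite end face, nearest the stop at the start. With the carrier leaning fully it is the top edge, 15 to 20 mm above the wall's top; pushed back past upright from behind, the carrier falls away from the stop
- carrier_done: another carrier of the same kind, lying glass up at the robot's right, to be left alone; origin at the middle of its underside
- dropper_a: amber dropper bottle, 28 mm across, 86 mm high, standing beside the stop (its +y end); origin under its centre
- dropper_b: amber dropper bottle, 28 mm across, 86 mm high, standing beside the carrier's path; origin under its centre
- dropper_c: amber dropper bottle, 28 mm across, 86 mm high, standing at the back of the stop; origin under its centre
- specimen_jar: small white plastic jar, 44 mm across, 55 mm high; origin under its centre
- brush: bench brush 160 mm long lying on the bench at the far side; origin under its middle
- slide_box: wooden slide box 90 x 170 x 35 mm; origin under its centre

How it is judged:
By the outcome, as a careful person would: the job done as asked, in the order asked, and still so for the second after the job is handed in, with the robot touching nothing.
It also fails if it takes over 59 s, if anything falls off the work surface, if the arm or the gripper's body presses on something with over 40 N, if the wrist force passes 120 N, or if a joint passes its speed limit or range.

## Working session

There is one attempt and no reset: what is moved stays moved. The work goes in short steps, Python scripts to look and compute and a shell command to move; the robot and the scene stay as the last step left them, time stands still between calls to the robot, and variables do not carry over. Pictures are saved under pics/ and viewed, at most 10 in all, crops included, and the job is handed in when it is done.

```bash
mkdir -p pics
cat > h.py <<'E'
import numpy as np, cv2
from bench import robot
def cam(n):
    c=robot.calibration(n); return np.array(c["mtx"]),np.array(c["extrinsics"])
def cloud(n,d):
    K,T=cam(n); v,u=np.mgrid[:400,:640]
    P=np.stack([(u-K[0,2])/K[0,0]*d,(v-K[1,2])/K[1,1]*d,d,np.ones_like(d)],-1)
    return (P@T.T)[...,:3]
E
python3 - <<'E'
from h import *
np.set_printoptions(precision=3,suppress=True)
print(robot.get_obs())
for n in("scene","top"):
    p,d=robot.snapshot(n); cv2.imwrite(f"pics/{n}0.png",p[...,::-1]); np.save(n+"0.npy",d)
    W=cloud(n,d); print(n,cam(n)[1])
    for q in("stop","carrier","dropper_a","specimen_jar","brush","slide_box"):
        for r in robot.boxes_of(q,n):
            b=[int(x) for x in r["bbox"]]; s=W[b[1]:b[3],b[0]:b[2]][d[b[1]:b[3],b[0]:b[2]]>0]
            print(q,round(r["p"],2),b,np.median(s,0) if len(s) else '')
E
```

```text
{'time': 0.0, 'joint_positions': array([ 1.07 ,  0.088,  1.372,  0.   ,  1.684, -0.103]), 'qvel': array([-0.   , -0.   ,  0.001,  0.001, -0.   , -0.   ]), 'joint_torque': array([  0.001, -34.019, -30.243,   0.072,   0.033,  -0.   ]), 'tool_pos': array([0.213, 0.507, 0.229]), 'ee_rot': array([-3.139, -0.   ,  2.744]), 'wrist_force': array([-0.038,  0.642, -0.275]), 'wrist_torque': array([-0.051, -0.024,  0.071]), 'finger_force': 0.0, 'width': 0.09353218222381487}
scene [[-0.613  0.622 -0.487  1.133]
 [ 0.79   0.473 -0.39   0.461]
 [-0.012 -0.624 -0.781  0.898]
 [ 0.     0.     0.     1.   ]]
stop 0.62 [324, 194, 358, 252] [0.588 0.129 0.004]
dropper_a 0.78 [289, 239, 300, 262] [0.747 0.094 0.04 ]
dropper_a 0.64 [384, 246, 396, 262] [0.61  0.284 0.041]
dropper_a 0.55 [350, 159, 362, 185] [0.441 0.067 0.018]
specimen_jar 0.79 [202, 131, 219, 149] [ 0.589 -0.376  0.027]
brush 0.86 [212, 209, 264, 246] [ 0.768 -0.089  0.003]
brush 0.64 [270, 187, 313, 218] [ 0.611 -0.03   0.008]
slide_box 0.6 [426, 256, 510, 322] [0.575 0.473 0.032]
top [[ 0.015 -0.988  0.153  0.42 ]
 [-1.    -0.015 -0.001  0.066]
 [ 0.004 -0.152 -0.988  1.266]
 [ 0.     0.     0.     1.   ]]
stop 0.76 [283, 189, 315, 248] [0.579 0.119 0.004]
dropper_a 0.55 [310, 261, 321, 271] [0.442 0.069 0.043]
dropper_a 0.51 [284, 189, 311, 248] [0.579 0.123 0.005]
specimen_jar 0.49 [464, 213, 483, 228] [ 0.577 -0.38   0.051]
specimen_jar 0.24 [285, 187, 313, 248] [0.582 0.119 0.005]
brush 0.55 [344, 153, 400, 165] [ 0.762 -0.094  0.017]
slide_box 0.58 [148, 200, 207, 233] [0.577 0.469 0.035]
```

Run:
```python
import cv2
a=cv2.imread("pics/scene0.png")[100:340,180:500]; b=cv2.imread("pics/top0.png")[130:310,200:440]
cv2.imwrite("pics/s1.png",cv2.resize(a,None,fx=2.5,fy=2.5,interpolation=cv2.INTER_CUBIC))
cv2.imwrite("pics/t1.png",cv2.resize(b,None,fx=3.3,fy=3.3,interpolation=cv2.INTER_CUBIC))
```

```text
(no output)
```

View pics/s1.png

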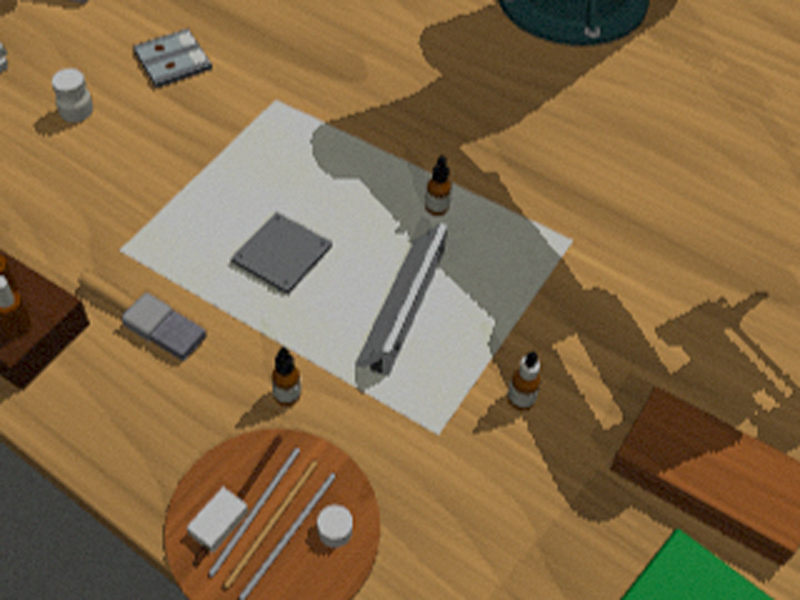

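View pics/t1.png

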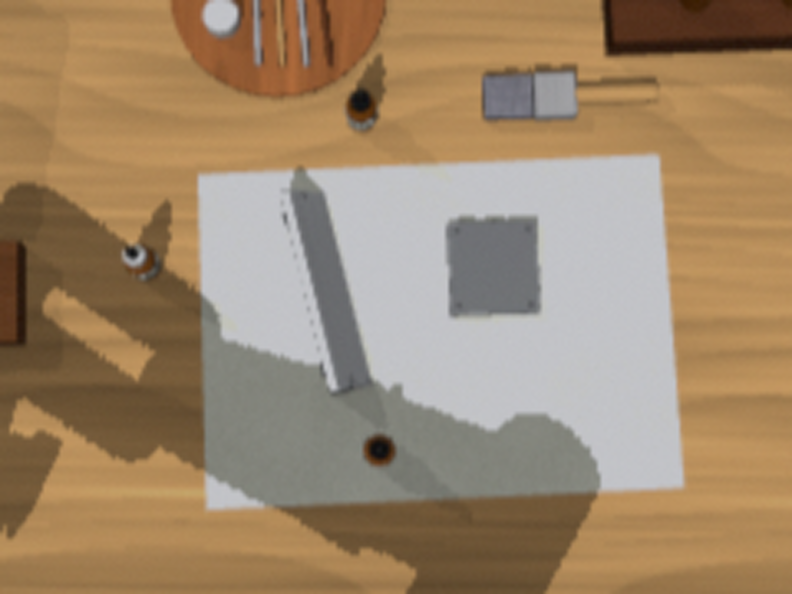

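The overview shows the dark plain-backed carrier at top-view crop (493,266). The stop runs from (300,180) to (350,390) with its sloping face on the carrier's side. Droppers are at (360,105), (380,450) and (140,258). Next I'll measure these.

```bash
cat > m.py <<'E'
from h import *
np.set_printoptions(precision=4,suppress=True)
P={}
for n in("top","scene"):
    d=np.load(n+"0.npy"); W=cloud(n,d); x,y,z=W[...,0],W[...,1],W[...,2]
    im=cv2.imread(f"pics/{n}0.png").astype(int)
    ben=(d>0)&(x>.45)&(x<.7)&(y>-.05)&(y<.2)&(im.min(-1)>150)
    print(n,"paper z",np.median(z[ben]))
    c=(d>0)&(x>.5)&(x<.68)&(y>-.06)&(y<.08)&(im.max(-1)<135)&(z<.03)
    c=cv2.morphologyEx(c.astype(np.uint8),cv2.MORPH_OPEN,np.ones((3,3)))>0
    r=cv2.minAreaRect(W[c][:,:2].astype(np.float32)*1000); print("carrier",r,np.median(z[c]),c.sum())
    s=(d>0)&(x>.46)&(x<.72)&(y>.05)&(y<.19)&(z>.012)&(z<.06)
    nlab,L,st,ce=cv2.connectedComponentsWithStats(s.astype(np.uint8))
    for i in range(1,nlab):
        if st[i,4]>40:
            Q=W[L==i]; print("blob",st[i,4],cv2.minAreaRect(Q[:,:2].astype(np.float32)*1000),Q.min(0),Q.max(0))
            if st[i,4]>200:
                T=Q[Q[:,2]>.040]; print(" topband",len(T),cv2.minAreaRect(T[:,:2].astype(np.float32)*1000))
                Sx=Q[(Q[:,2]<.036)]; A=np.c_[Sx[:,:2],np.ones(len(Sx))]; k=np.linalg.lstsq(A,Sx[:,2],rcond=None)[0]
                for _ in range(5):
                    g=abs(A@k-Sx[:,2])<.005; k=np.linalg.lstsq(A[g],Sx[g,2],rcond=None)[0]
                print(" slope",k,g.sum(),"angle",np.degrees(np.arctan(np.hypot(*k[:2]))),"dir",np.degrees(np.arctan2(k[1],k[0])),"mean",Sx[g].mean(0))
E
python3 m.py
```

```text
top paper z 0.0014434965192957616
carrier ((607.3573608398438, -24.53160858154297), (86.03045654296875, 68.73282623291016), 0.7761215567588806) 0.010856808969471388 671
blob 673 ((581.1036987304688, 122.58421325683594), (180.86160278320312, 35.487003326416016), 14.992365837097168) [0.4904 0.0843 0.012 ] [0.6688 0.1589 0.0535]
 topband 279 ((578.6194458007812, 130.24159240722656), (180.08958435058594, 16.591449737548828), 14.598433494567871)
 slope [-0.3688  1.3538  0.0834] 303 angle 54.52252266458684 dir 105.23742522516298 mean [0.5806 0.1144 0.0241]
scene paper z 0.0022133585283685697
carrier ((603.19482421875, -24.92001724243164), (95.95269775390625, 72.08171081542969), 2.8001770973205566) 0.011502911716108843 655
blob 685 ((581.2832641601562, 122.58267211914062), (182.88941955566406, 34.942562103271484), 15.210587501525879) [0.4893 0.086  0.012 ] [0.6717 0.1588 0.0511]
 topband 276 ((579.194091796875, 129.9569091796875), (181.4810791015625, 14.4529447555542), 14.876201629638672)
 slope [-0.1075  0.338   0.0463] 182 angle 19.52611312990044 dir 107.64124206301996 mean [0.5972 0.123  0.0237]
```

```bash
for i in 1; do :; done
python3 -m handwheel '[[[0,0,-0.029],[0.414,-0.609,0],0.45],[[0,0,-0.029],[0.414,-0.609,0],0.45],[[0,0,-0.029],[0.414,-0.609,0],0.45],[[0,0,-0.029],[0.414,-0.609,0],0.45],[[0,0,-0.029],[0.414,-0.609,0],0.45]]'
python3 -m handwheel '[[[0,0,-0.029],[0.414,-0.609,0],0.45],[[0,0,-0.029],[0.414,-0.609,0],0.45],[[0,0,-0.029],[0.414,-0.609,0],0.45],[[0,0,-0.029],[0.414,-0.609,0],0.45],[[0,0,-0.029],[0.414,-0.609,0],0.45]]'
python3 -m handwheel '[[[0,0,-0.029],[0.414,-0.609,0],0.45],[[0,0,-0.029],[0.414,-0.609,0],0.45],[[0,0,-0.029],[0.414,-0.609,0],0.45],[[0,0,-0.029],[0.414,-0.609,0],0.45],[[0,0,-0.029],[0.414,-0.609,0],0.45]]'
python3 -m handwheel '[[[0,0,-0.029],[0.414,-0.609,0],0.45],[[0,0,-0.029],[0.414,-0.609,0],0.45],[[0,0,-0.029],[0.414,-0.609,0],0.45],[[0,0,-0.029],[0.414,-0.609,0],0.45],[[0,0,-0.029],[0.414,-0.609,0],0.45]]'
python3 -m handwheel '[[[0,0,0],[0,0,0],0.45],[[0,0,0],[0,0,0],0.45]]'
```

```text
time: 1.2
tool_pos: [0.3171, 0.3536, 0.2307]
ee_rot: [3.141, 0.0, 2.515]
wrist_force: [0.2, 1.0, 0.3]
width: 0.057
finger_force: 0.0
time: 1.7
tool_pos: [0.4207, 0.2012, 0.2308]
ee_rot: [3.141, 0.0, 2.286]
wrist_force: [0.6, 0.2, 0.5]
width: 0.0516
finger_force: 0.0
time: 2.2
tool_pos: [0.5243, 0.0489, 0.2307]
ee_rot: [3.141, 0.0, 2.058]
wrist_force: [0.4, 0.0, 0.2]
width: 0.0514
finger_force: 0.0
time: 2.7
tool_pos: [0.6278, -0.1033, 0.2305]
ee_rot: [3.141, -0.0, 1.831]
wrist_force: [-0.2, 0.2, -0.1]
width: 0.052
finger_force: 0.0
time: 2.9
tool_pos: [0.627, -0.1023, 0.2298]
ee_rot: [-3.141, -0.001, 1.832]
wrist_force: [0.8, 0.3, -0.5]
width: 0.0515
finger_force: 0.0
```

```bash
python3 -m handwheel '[[[0,0,0],[0,0,-0.8],0.45],[[0,0,0],[0,0,-0.8],0.45],[[0,0,0],[0,0,-0.8],0.45],[[0,0,0],[0,0,-0.8],0.45],[[0,0,0],[0,0,-0.4],0.45]]'
python3 -m handwheel '[[[0,0,0],[0,0,-0.2],0.45],[[0,0,0],[0,0,-0.2],0.45],[[0,0,0],[0,0,0],0.45],[[0,0,0],[0,0,0],0.45]]'
python3 - <<'E'
from h import *
p,d=robot.snapshot("top"); cv2.imwrite("pics/t2.png",cv2.resize(p[130:310,200:440,::-1],None,fx=3.3,fy=3.3))
print(robot.get_obs()["tool_pos"])
E
```

```text
time: 3.4
tool_pos: [0.6241, -0.0995, 0.0466]
ee_rot: [-3.136, -0.004, 1.835]
wrist_force: [0.5, -0.2, -1.3]
width: 0.0521
finger_force: 0.0
time: 3.8
tool_pos: [0.628, -0.1019, 0.0321]
ee_rot: [3.139, 0.001, 1.833]
wrist_force: [0.1, -1.4, -0.1]
width: 0.0517
finger_force: 0.0
[ 0.62820305 -0.10201042  0.03240555]
```

View pics/t2.png

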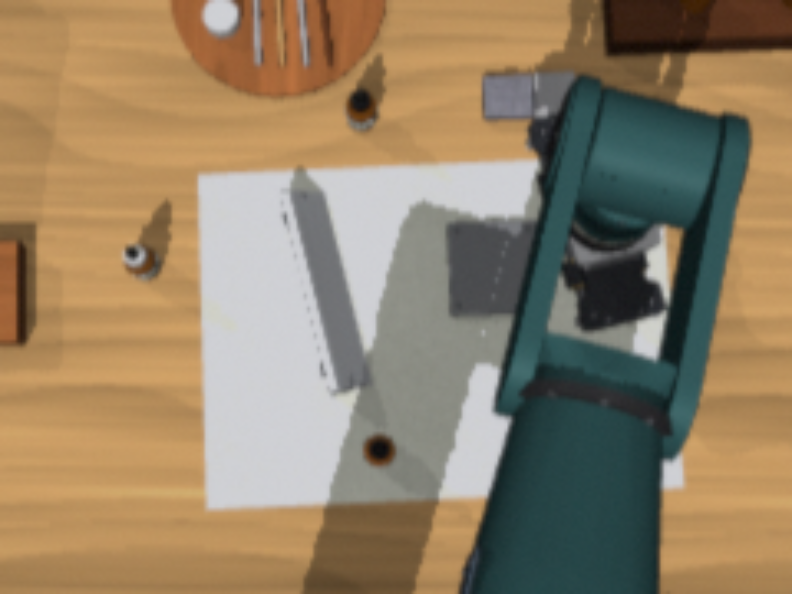

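```bash
python3 -m handwheel '[[[0,0,0],[0,0,-0.07],0.45],[[0,0,0],[-0.031,0.116,0],0.45],[[0,0,0],[-0.031,0.116,0],0.45],[[0,0,0],[-0.031,0.116,0],0.45],[[0,0,0],[-0.031,0.116,0],0.45]]'
python3 -m handwheel '[[[0,0,0],[-0.031,0.116,0],0.45],[[0,0,0],[-0.031,0.116,0],0.45],[[0,0,0],[-0.031,0.116,0],0.45],[[0,0,0],[-0.031,0.116,0],0.45],[[0,0,0],[-0.031,0.116,0],0.45]]'
python3 -m handwheel '[[[0,0,0],[-0.031,0.116,0],0.45],[[0,0,0],[-0.031,0.116,0],0.45],[[0,0,0],[-0.031,0.116,0],0.45],[[0,0,0],[-0.031,0.116,0],0.45],[[0,0,0],[-0.031,0.116,0],0.45]]'
python3 - <<'E'
from h import *
p,d=robot.snapshot("scene"); cv2.imwrite("pics/s3.png",cv2.resize(p[130:290,240:440,::-1],None,fx=3.6,fy=3.6)); print(robot.get_obs()["tool_pos"])
E
```

```text
time: 4.35
tool_pos: [0.6209, -0.0782, 0.0272]
ee_rot: [3.141, 0.0, 1.833]
wrist_force: [0.2, 0.1, -0.5]
width: 0.0515
finger_force: 0.2
time: 4.85
tool_pos: [0.613, -0.0494, 0.0271]
ee_rot: [3.141, 0.0, 1.833]
wrist_force: [-0.5, -0.7, 0.6]
width: 0.0521
finger_force: 0.4
time: 5.35
tool_pos: [0.6053, -0.0203, 0.0271]
ee_rot: [3.141, 0.0, 1.833]
wrist_force: [0.1, -1.9, 1.8]
width: 0.0518
finger_force: 0.6
[ 0.60500633 -0.01928265  0.02701618]
```

View pics/s3.png

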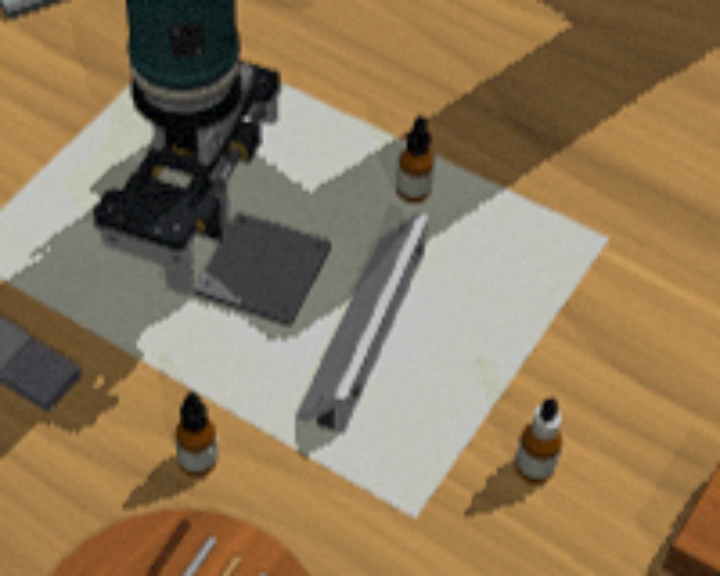

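The fingers have squared the carrier to the wall: its far edge, from (330,245) to (293,325), is parallel to the toe. I'll keep pushing.

```bash
python3 -m handwheel '[[[0,0,0],[-0.031,0.116,0],0.45],[[0,0,0],[-0.031,0.116,0],0.45],[[0,0,0],[-0.031,0.116,0],0.45],[[0,0,0],[-0.021,0.077,0],0.45],[[0,0,0],[-0.021,0.077,0],0.45]]'
python3 -m handwheel '[[[0,0,0],[-0.021,0.077,0],0.45],[[0,0,0],[-0.021,0.077,0],0.45],[[0,0,0],[-0.021,0.077,0],0.45],[[0,0,0],[-0.021,0.077,0],0.45],[[0,0,0],[-0.021,0.077,0],0.45]]'
python3 -m handwheel '[[[0,0,0],[-0.021,0.077,0],0.45],[[0,0,0],[-0.021,0.077,0],0.45],[[0,0,0],[-0.021,0.077,0],0.45],[[0,0,0],[-0.021,0.077,0],0.45],[[0,0,0],[-0.021,0.077,0],0.45]]'
python3 - <<'E'
from h import *
p,d=robot.snapshot("scene"); cv2.imwrite("pics/s4.png",cv2.resize(p[130:290,240:440,::-1],None,fx=3.6,fy=3.6)); print(robot.get_obs()["tool_pos"])
E
```

```text
time: 5.9
tool_pos: [0.5985, 0.0048, 0.027]
ee_rot: [3.142, -0.0, 1.833]
wrist_force: [0.2, -1.0, 1.5]
width: 0.052
finger_force: 0.5
time: 6.4
tool_pos: [0.5931, 0.024, 0.0268]
ee_rot: [-3.141, -0.001, 1.833]
wrist_force: [-0.1, -1.6, -0.6]
width: 0.0519
finger_force: 0.6
time: 6.9
tool_pos: [0.588, 0.0433, 0.027]
ee_rot: [-3.142, -0.0, 1.833]
wrist_force: [0.3, -1.5, 0.4]
width: 0.0519
finger_force: 0.4
[0.58781348 0.04393467 0.02699864]
```

View pics/s4.png

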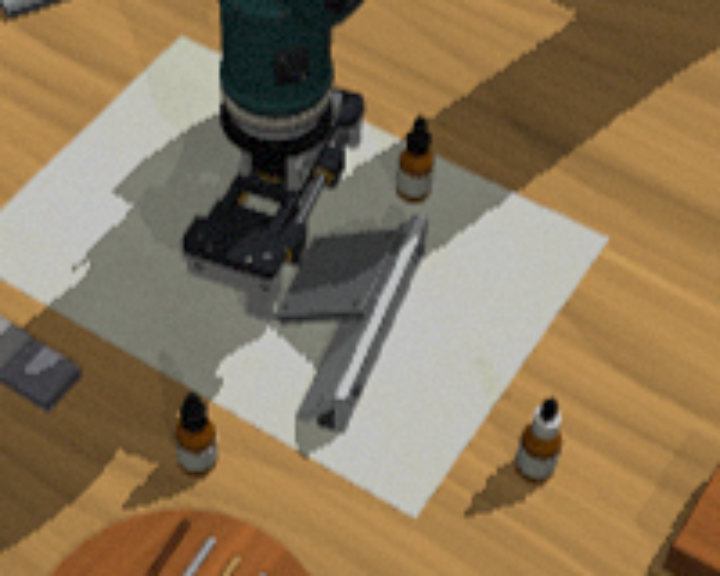

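The carrier is climbing the slope, with its far edge at (370,240) to (370,310) and the fingers behind its near edge at (280,300).

```bash
python3 -m handwheel '[[[0,0,0],[-0.021,0.077,0],0.45],[[0,0,0],[-0.021,0.077,0],0.45],[[0,0,0],[-0.021,0.077,0],0.45],[[0,0,0],[-0.021,0.077,0],0.45],[[0,0,0],[-0.021,0.077,0],0.45]]'
python3 -m handwheel '[[[0,0,0],[-0.016,0.058,0],0.45],[[0,0,0],[-0.016,0.058,0],0.45],[[0,0,0],[-0.01,0.039,0],0.45],[[0,0,0],[0,0,0],0.45]]'
python3 -m handwheel '[[[0,0,0],[-0.01,0.039,0],0.45],[[0,0,0],[0,0,0],0.45]]'
python3 - <<'E'
from h import *
o=np.array([.5795,.1287]);u=np.array([-.2588,.9659]);v=np.array([-.9659,-.2588])
p,d=robot.snapshot("scene"); cv2.imwrite("pics/s5.png",cv2.resize(p[130:290,240:440,::-1],None,fx=3.6,fy=3.6)); t=robot.get_obs()["tool_pos"]; print(t,(t[:2]-o)@u)
W=cloud("scene",d); a=(W[...,:2]-o)@u; b=(W[...,:2]-o)@v; z=W[...,2]
m=(d>0)&(abs(b-.014)<.09)&(a>-.06)&(a<.04)&(z>.051)&(z<.085)
print(m.sum(), [np.percentile(q[m],[0,10,50,90,100]).round(4) for q in(a,b,z)])
E
```

```text
time: 7.45
tool_pos: [0.5828, 0.0625, 0.027]
ee_rot: [3.142, -0.0, 1.833]
wrist_force: [-0.0, -1.0, -0.8]
width: 0.0514
finger_force: 0.3
time: 7.85
tool_pos: [0.5807, 0.0702, 0.027]
ee_rot: [3.141, -0.0, 1.833]
wrist_force: [-0.1, 0.4, -0.1]
width: 0.0516
finger_force: 0.0
time: 8.05
tool_pos: [0.5803, 0.0719, 0.027]
ee_rot: [3.141, -0.0, 1.833]
wrist_force: [0.3, -0.2, -0.2]
width: 0.0517
finger_force: 0.1
[0.58029055 0.07191474 0.02704715] -0.05505347231155709
215 [array([-0.0516, -0.008 ,  0.0032,  0.0105,  0.0121]), array([-0.0606, -0.0141,  0.0214,  0.0578,  0.0662]), array([0.051 , 0.0547, 0.0638, 0.0692, 0.0834])]
```

View pics/s5.png

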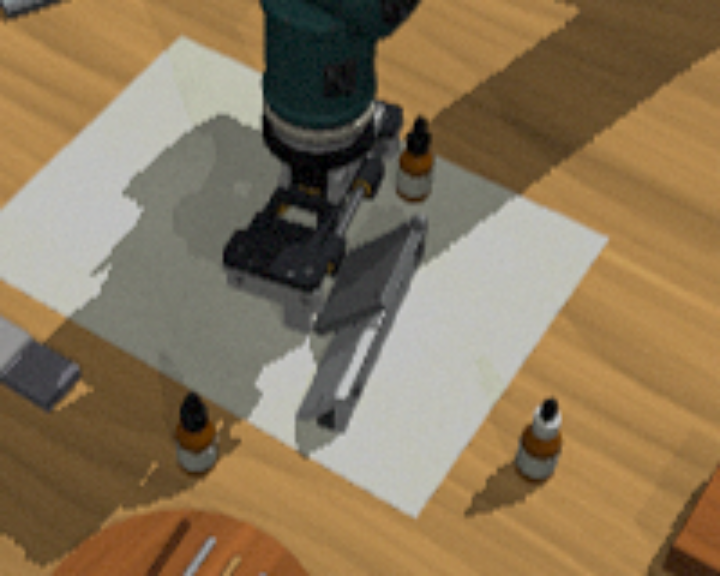

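The carrier leans on the wall, its top edge overhanging at about (400,270). I'll push a few mm more while watching the force.

```bash
python3 -m handwheel '[[[0,0,0],[-0.01,0.039,0],0.45],[[0,0,0],[-0.01,0.039,0],0.45],[[0,0,0],[0,0,0],0.45]]'
python3 -m handwheel '[[[0,0,0],[-0.008,0.03,0],0.45],[[0,0,0],[0,0,0],0.45]]'
```

```text
time: 8.4
tool_pos: [0.5792, 0.076, 0.027]
ee_rot: [-3.142, -0.0, 1.833]
wrist_force: [-0.7, -0.2, -0.5]
width: 0.0518
finger_force: 0.1
time: 8.6
tool_pos: [0.5788, 0.0774, 0.027]
ee_rot: [3.142, -0.0, 1.833]
wrist_force: [0.1, -0.1, -0.4]
width: 0.0519
finger_force: 0.2
```

```bash
python3 -m handwheel '[[[0,0,0],[-0.008,0.03,0],0.45],[[0,0,0],[0,0,0],0.45]]'
python3 -m handwheel '[[[0,0,0],[0.026,-0.097,0],0.45],[[0,0,0],[0.1,-0.38,0],0.45],[[0,0,0],[0.1,-0.38,0],0.45],[[0,0,0],[0.1,-0.38,0.2],0.45],[[0,0,0],[0.1,-0.38,0.8],0.45]]'
python3 -m handwheel '[[[0,0,0],[0,0,0.8],1],[[0,0,0],[0,0,0.8],1],[[0,0,0],[0,0,0.8],1],[[0,0,0],[0,0,0.1],1],[[0,0,0],[0,0,0],1]]'
python3 - <<'E'
from h import *
o=np.array([.5795,.1287]);u=np.array([-.2588,.9659]);v=np.array([-.9659,-.2588])
for n in("scene","top"):
    p,d=robot.snapshot(n)
    if n=="scene": cv2.imwrite("pics/s6.png",cv2.resize(p[130:290,240:440,::-1],None,fx=3.6,fy=3.6))
    W=cloud(n,d); a=(W[...,:2]-o)@u; b=(W[...,:2]-o)@v; z=W[...,2]
    m=(d>0)&(abs(b-.014)<.09)&(a>-.03)&(a<.04)&(z>.053)&(z<.085)
    print(m.sum(), [np.percentile(q[m],[0,10,50,90,100]).round(4) for q in(a,b,z)])
    m=(d>0)&(abs(b-.014)<.035)&(a>-.06)&(a<.03)&(z>.012)&(z<.085)
    print("lean",np.degrees(np.arctan(np.polyfit(a[m],z[m],1)))[0],np.polyfit(a[m],z[m],1))
E
```

```text
time: 8.8
tool_pos: [0.5784, 0.0789, 0.027]
ee_rot: [3.141, -0.0, 1.833]
wrist_force: [-0.5, -0.6, -0.9]
width: 0.0521
finger_force: 0.2
time: 9.3
tool_pos: [0.5962, -0.0027, 0.0721]
ee_rot: [-3.131, -0.004, 1.833]
wrist_force: [0.7, -0.8, -0.2]
width: 0.0516
finger_force: 0.0
time: 9.8
tool_pos: [0.6007, -0.0024, 0.204]
ee_rot: [3.138, 0.001, 1.833]
wrist_force: [0.8, -0.0, -0.7]
width: 0.0149
finger_force: 0.0
194 [array([-0.0088, -0.0053,  0.0047,  0.0113,  0.0129]), array([-0.0183, -0.015 ,  0.0198,  0.0577,  0.0686]), array([0.0536, 0.0566, 0.0687, 0.0729, 0.0762])]
lean 42.77940298085026 [0.92534263 0.05203438]
225 [array([-0.0089, -0.0051,  0.0033,  0.0116,  0.0137]), array([-0.0159, -0.0077,  0.0266,  0.0596,  0.0676]), array([0.0533, 0.0564, 0.067 , 0.0728, 0.077 ])]
lean 53.4176612940757 [1.34736862 0.06035762]
```

View pics/s6.png

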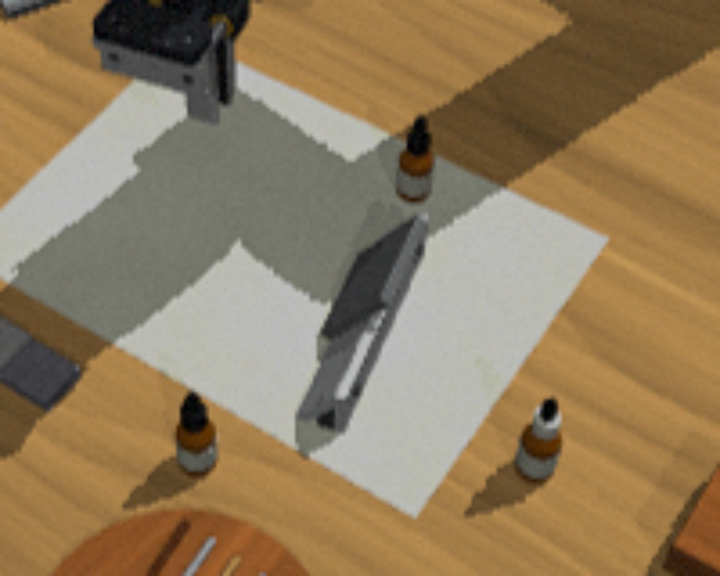

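The carrier stays leaning fully on its own, about 54° or more, with its top edge from (420,225) to (380,315). Next I'll go over the wall behind it.

```bash
python3 -m handwheel '[[[0,0,0],[-0.232,0.692,0],0.45],[[0,0,0],[-0.232,0.692,0],0.45],[[0,0,0],[-0.232,0.692,0],0.45],[[0,0,0],[-0.232,0.692,0],0.45],[[0,0,0],[-0.232,0.692,0],0.45]]'
python3 -m handwheel '[[[0,0,0],[0,0,-0.6],0.45],[[0,0,0],[0,0,-0.6],0.45],[[0,0,0],[0,0,-0.6],0.45],[[0,0,0],[0,0,-0.4],0.45],[[0,0,0],[0,0,-0.2],0.45]]'
python3 -m handwheel '[[[0,0,0],[0,0,-0.1],0.45],[[0,0,0],[0,0,0],0.45],[[0,0,0],[0,0,0],0.45]]'
```

```text
time: 10.4
tool_pos: [0.5399, 0.1719, 0.1987]
ee_rot: [-3.136, -0.0, 1.833]
wrist_force: [0.7, -0.2, -0.2]
width: 0.0439
finger_force: 0.0
time: 10.9
tool_pos: [0.5385, 0.1703, 0.0765]
ee_rot: [-3.132, -0.001, 1.833]
wrist_force: [1.2, -0.5, 0.1]
width: 0.0517
finger_force: 0.0
time: 11.2
tool_pos: [0.5425, 0.171, 0.0779]
ee_rot: [3.14, 0.0, 1.833]
wrist_force: [-0.1, 0.2, 0.6]
width: 0.0515
finger_force: 0.0
```

```bash
python3 -m handwheel '[[[0,0,0],[0.026,-0.097,0],0.45],[[0,0,0],[0.026,-0.097,0],0.45],[[0,0,0],[0.026,-0.097,0],0.45],[[0,0,0],[0.021,-0.077,0],0.45],[[0,0,0],[0.021,-0.077,0],0.45]]'
python3 -m handwheel '[[[0,0,0],[0.021,-0.077,0],0.45],[[0,0,0],[0.021,-0.077,0],0.45],[[0,0,0],[0.021,-0.077,0],0.45],[[0,0,0],[0.021,-0.077,0],0.45],[[0,0,0],[0.021,-0.077,0],0.45]]'
python3 -m handwheel '[[[0,0,0],[0.021,-0.077,0],0.45],[[0,0,0],[0.021,-0.077,0],0.45],[[0,0,0],[0.021,-0.077,0],0.45],[[0,0,0],[0.021,-0.077,0],0.45]]'
python3 - <<'E'
from h import *
p,d=robot.snapshot("scene"); cv2.imwrite("pics/s7.png",cv2.resize(p[130:290,240:440,::-1],None,fx=3.6,fy=3.6)); t=robot.get_obs()["tool_pos"]; print(t)
E
```

```text
time: 11.7
tool_pos: [0.548, 0.1481, 0.0772]
ee_rot: [3.141, 0.0, 1.832]
wrist_force: [-0.5, 0.3, -0.2]
width: 0.0517
finger_force: 0.0
time: 12.2
tool_pos: [0.5531, 0.129, 0.077]
ee_rot: [-3.142, 0.0, 1.833]
wrist_force: [0.3, 0.1, -0.1]
width: 0.052
finger_force: 0.1
time: 12.6
tool_pos: [0.5573, 0.1136, 0.077]
ee_rot: [3.142, 0.0, 1.833]
wrist_force: [-0.4, -0.6, 0.2]
width: 0.0519
finger_force: 0.0
[0.55748744 0.11300597 0.07699757]
```

View pics/s7.png

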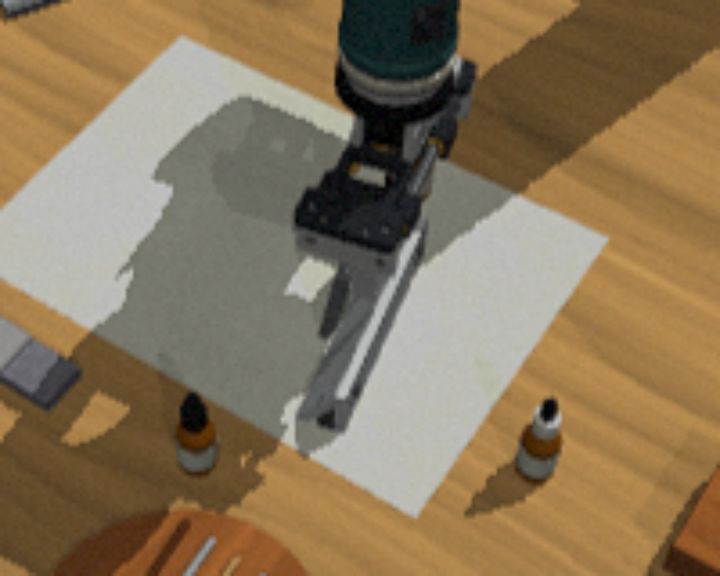

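The carrier is nearly upright at (335,300), with the fingers behind it. Continuing.

```bash
python3 -m handwheel '[[[0,0,0],[0.021,-0.077,0],0.45],[[0,0,0],[0.021,-0.077,0],0.45],[[0,0,0],[0.021,-0.077,0],0.45],[[0,0,0],[0.021,-0.077,0],0.45],[[0,0,0],[0.021,-0.077,0],0.45]]'
python3 -m handwheel '[[[0,0,0],[0.021,-0.077,0],0.45],[[0,0,0],[0.021,-0.077,0],0.45],[[0,0,0],[0.021,-0.077,0],0.45],[[0,0,0],[0,0,0],0.45],[[0,0,0],[0,0,0],0.45]]'
python3 - <<'E'
from h import *
o=np.array([.5795,.1287]);u=np.array([-.2588,.9659])
p,d=robot.snapshot("scene"); cv2.imwrite("pics/s8.png",cv2.resize(p[130:290,240:440,::-1],None,fx=3.6,fy=3.6)); t=robot.get_obs()["tool_pos"]; print(t,(t[:2]-o)@u)
E
```

```text
time: 13.15
tool_pos: [0.5626, 0.0944, 0.077]
ee_rot: [3.142, 0.0, 1.833]
wrist_force: [-0.4, -0.5, 0.7]
width: 0.0518
finger_force: 0.0
time: 13.65
tool_pos: [0.5656, 0.0831, 0.077]
ee_rot: [3.141, -0.0, 1.832]
wrist_force: [0.0, -0.8, 0.4]
width: 0.0516
finger_force: 0.0
[0.56559802 0.0832146  0.07700132] -0.04033651854537384
```

View pics/s8.png

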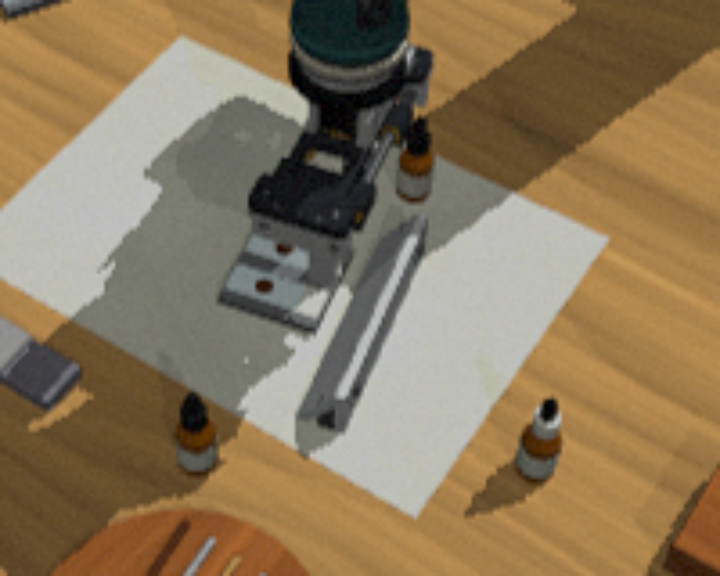

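The carrier has fallen glass up, with its slides and specimens visible at (265,285) and (285,247). I'll retreat upward and check that it lies flat and nothing else moved.

```bash
python3 -m handwheel '[[[0,0,0],[0,0,0.7],0.45],[[0,0,0],[0,0,0.7],0.45],[[0,0,0],[0,0,0.7],0.45],[[0,0,0],[0,0,0.7],0.45],[[0,0,0],[0,0,0],0.45]]'
python3 -m handwheel '[[[0,0,0],[-0.9,0,0],0.45],[[0,0,0],[-0.9,0,0],0.45],[[0,0,0],[-0.9,0,0],0.45],[[0,0,0],[0,0,0],0.45],[[0,0,0],[0,0,0],0.45]]'
python3 - <<'E'
from h import *
o=np.array([.5795,.1287]);u=np.array([-.2588,.9659]);v=np.array([-.9659,-.2588])
p,d=robot.snapshot("scene"); cv2.imwrite("pics/s9.png",cv2.resize(p[100:290,200:440,::-1],None,fx=3.2,fy=3.2))
W=cloud("scene",d); a=(W[...,:2]-o)@u; b=(W[...,:2]-o)@v; z=W[...,2]
for lo in(-.12,-.1,-.08,-.06,-.05,-.042,-.035):
    m=(d>0)&(abs(b-.025)<.03)&(abs(a-lo)<.003); print(lo,m.sum(),np.median(z[m]))
for q in("dropper_a","specimen_jar","brush","slide_box","stop","carrier"): print(q,[([int(x) for x in r["bbox"]],round(r["p"],2)) for r in robot.boxes_of(q,"scene")])
E
```

```text
time: 14.2
tool_pos: [0.5683, 0.0836, 0.2239]
ee_rot: [3.129, 0.003, 1.833]
wrist_force: [-1.0, 0.8, 0.7]
width: 0.0516
finger_force: 0.0
time: 14.7
tool_pos: [0.43, 0.0833, 0.2165]
ee_rot: [3.141, 0.0, 1.833]
wrist_force: [0.7, -0.6, 1.2]
width: 0.0519
finger_force: 0.0
-0.12 35 0.011400950816259026
-0.1 38 0.01205376000924202
-0.08 36 0.011866167648901416
-0.06 37 0.012025941782375593
-0.05 39 0.011899765946457141
-0.042 50 0.0037700973445769503
-0.035 36 0.002132367833858395
dropper_a [([348, 161, 363, 185], 0.74), ([380, 240, 396, 263], 0.53), ([290, 238, 298, 264], 0.52)]
specimen_jar [([201, 131, 218, 149], 0.63)]
brush [([211, 209, 263, 247], 0.75)]
slide_box [([423, 255, 509, 323], 0.75)]
stop [([323, 190, 357, 252], 0.84)]
carrier [([301, 194, 338, 222], 0.88)]
```

View pics/s9.png

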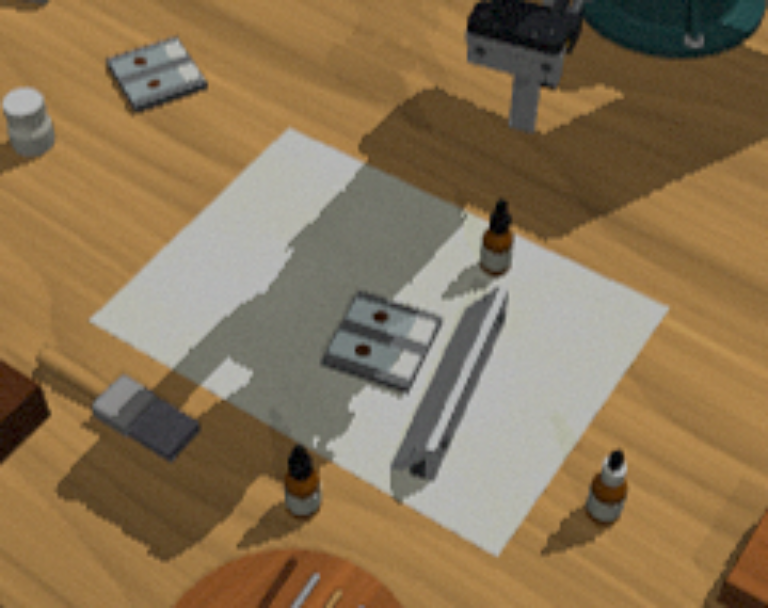

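The carrier lies flat, glass up, in front of the stop at (382,340), and everything else is where it was.

```bash
python3 -c "
from bench import robot
print(robot.close_job())"
```

```text
the job is handed in; nothing more can be done
None
```

The carrier now lies flat, glass up, in front of the stop; it was only pushed, never gripped or lifted, the other things show no movement in the last picture, and the job was handed in at about 15 s of the 59 s allowed.

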